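# Tuck the parts-box flap under its lip

## Robot

A 6-joint arm with a two-finger parallel gripper is mounted at the origin on the work surface. World frame = base frame: x ahead of the robot, y to its left, z up, the work surface at z = 0. Lengths are in m, angles in degrees, forces in N, time in s.
With the tool pointing down it reaches from about 0.3 to 0.825 m from the base axis. Payload 5.4 kg.
Tool frame: the origin (TCP) lies on the front face of the gripper's body, between the roots of the fingers; the fingertips stand 88 mm ahead of it and the grasp point (between the pads) lies 69 mm ahead of it; z points along the fingers, y is the direction in which the jaws open and shut (so a half turn about z gives the same grasp; the last joint's range is limited). The gripper opens to 92 mm and grips with 3 to 60 N. Pads are 20 mm wide; open, the fingers measure 128 mm over their backs; the gripper's body (75 mm by 189 mm) begins 69 mm behind the grasp point.
Start: joints at [-87.955, 9.076, 91.501, -0, 79.423, -12.038], TCP at [0.14, -0.558, 0.303] pointing down, gripper open.
Joint ranges: [-166.64, 166.64], [-54.1, 131.32], [10.49, 154.53], [-73.88, 253.88], [9.74, 151.15], [-171.62, 171.62]. Speed limits (degrees/s): [147.25, 147.25, 180, 180, 180, 180].

## Interface

Orientations are given as a 3x3 rotation matrix whose columns are the frame's x, y, z axes.
In Python, from workcell import robot gives the robot as it stands. The module is installed in compiled form; this text tells all that it offers.
- The arm moves only by the tool move_arm, never from a script. Its argument "targets" is a list of rows, each an object of numbers: "tx", "ty", "tz": the shift along the tool's x, y, z in m; "wx", "wy", "wz": the turn, a rotation vector about the tool's x, y, z in rad; "fingers": the opening, from 0 (shut) to 1 (fully open). In form: [{"tx": .., "ty": .., "tz": .., "wx": .., "wy": .., "wz": .., "fingers": ..}, ...]. A call has exactly 8 rows; each row is the pose to reach, as a shift and turn from the pose commanded when the call began, along the tool's axes at that moment; what a row does not reach only later rows make up. A row lasts 1/8 s, in which the tool goes at most 62.5 mm and 10.7 degrees, less where a joint would pass 70% of its speed; a pose out of reach is approached as far as the arm can. A call with a gripper value outside its range is refused whole. The fingers move at their own pace and stop on an object; "squeeze" is the grip in N (left out, the last holds). Time passes only in rows, so rows that repeat a pose let the fingers close, or fill a call up. It gives the time, the measured TCP pose, the force and the opening at its end, in the units of the state.
- robot.read_state(): the state, without advancing time (a new reading comes with each control period).
- robot.capture(name): name is "scene" or "top" or "wrist"; returns a dict with "frame" (420x560x3 uint8, red, green, blue), "z_map" (420x560 float32, m along the optical axis (not along the pixel's ray), 0 where there is no reading), "fx", "fy", "cx", "cy" (pixels), "view" (4x4, takes a point from world to camera coordinates). Camera axes: x right, y down, z forward; pixel columns grow to the right and rows downward; lengths in m; the calibration is good to about 2 mm. A picture is of the moment at which its call begins.
- robot.job_done(): hands the job in, once; it reports no verdict.
The state is a dict: "t": time; "qpos": joint angles; "qvel": joint speeds; "joint_efforts": joint torques, N m; "ee_pos": TCP position; "ee_rot": TCP orientation; "wrist_force": force on the tool from outside, world axes, zero at the start; "wrist_torque": the same for the moment, N m; "gripper_width": finger opening in m.
Only numpy, scipy, OpenCV 4.12 (cv2) and the standard library are available. Lean on these libraries where they do the work, as an engineer would, in place of code of your own. Each camera call takes 0.05 s, during which the arm holds its last target. There are 200 camera calls.

## Task

Close the small steel parts box over the pressure cooker's regulator weight: with the fingertips, fold its raised lid flap down flat, then push the flap along until its front edge is tucked well beneath the lip on the box's front wall, so that it stays shut when you let go. Pinch and lift nothing, keep the fingers off the weight and off the flap's rubber-lined inner face, and leave the things standing around where they are.

Things in the scene. Friction and masses are not known exactly. Their poses are not given: they have to be found in the camera images.
- parts_box: Low open steel box, 132 long (its x) x 104 wide (its y) x 52 mm high to the rim, fixed to the counter on suction feet; it stands anywhere in front of the robot, turned up to 0.5 rad. Origin: centre of its underside on the counter; its x axis runs from the hinged end (nearer the robot) to the lip end, z up. Its inner floor is 8 mm above the counter.
- flap (a joint): Hinge of the lid flap (rad): 0 = flat shut on the rim, 1.57 = standing upright, up to 2.0 = leaning back over the hinged end; starts between 0.95 and 1.65. The flap is an aluminium plate 105 long from hinge to free edge x 96 wide x 3 mm, 60 g. The hinge is springy (rest angle 1.3 rad, 0.12 N m/rad) with 0.055 N m of friction: folding it shut takes about 0.18 N m, and let go untucked it pops up again to about 0.55 rad.
- runner (a joint): How far the hinge has slid towards the lip (m): 0 = back, 0.019 = forward stop; starts at 0 to 0.003. It slides stiffly along the box's x axis (about 6 N) and stays where left, carrying flap and hinge pin. With the flap flat, the free edge is still 9 mm short of the lip at 0 and 10 mm beneath it at 0.019. Slid more than 9 mm forward before the flap is down, the flap lands on top of the lip instead and must be pushed back.
- hinge (a point): Middle of the hinge pin, 53.5 mm above the counter, mid-thickness of the flap; at runner 0 it lies at x = -62 mm in the box frame. The flap turns about the box's y axis through this point.
- flap_edge (a point): Middle of the flap's free edge, mid-thickness, 105 mm from the hinge. x axis: from hinge to free edge along the flap; z axis: out of its outer face (up when shut).
- ridge (a point): Foot of the thumb ridge on the flap's outer face, 80 mm from the hinge: a 70 mm wide (along the hinge), 6 mm high step that faces the hinge steeply, and slopes down towards the free edge over 13 mm. Between hinge and ridge the outer face is bare: a fingertip can press there and push against the ridge. Axes as flap_edge.
- lip_edge (a point): Middle of the lower edge of the retaining lip: a fixed steel strip 104 wide x 14 x 3 mm that reaches back 14 mm towards the hinge from the front wall; its underside is 57.5 mm above the counter, i.e. 2.5 mm above the outer face of the shut flap; this edge lies at x = +52 mm in the box frame.
- seal: Rubber lining, 80 x 80 x 3 mm, covering most of the flap's inner (lower) face; not to be touched. Origin on the hinge line, axes as flap_edge.
- weight: Loose steel regulator weight of the pressure cooker, 30 mm across, 36 mm high, standing inside the box, well below the rim. Origin: centre of its underside.
- salt: Ceramic salt cellar with a lid knob, 68 mm across, 71 mm high, loose; stands beside or beyond the box. Origin: centre of its underside.
- funnel: Small aluminium funnel standing on its mouth, 74 mm across, 75 mm high, loose; stands beside or beyond the box. Origin: centre of its underside.
- jar: Closed spice jar, 58 mm across, 75 mm high, loose; stands beside or beyond the box. Origin: centre of its underside.
- mug: Ceramic mug, 80 mm across, 90 mm high, loose, on the left of the counter. Origin: centre of its underside.
- spoon: Wooden spoon, 240 mm long, lying loose on the right of the counter. Origin: middle of its underside.
- can: Food can, 74 mm across, 100 mm high, loose, on the left of the counter. Origin: centre of its underside.

How it is judged (in metres and radians):
At the end, for the whole second after the job is handed in: The flap is flat (within 0.05 rad) and at rest, its runner is at least 14 mm forward, its free edge lies at least 4.5 mm beneath the lip (below its underside), the weight is still inside the box and the bystanders are within 30 mm of where they stood (value of joint flap below 0.05 rad and value of joint runner above 0.014 m and velocity of joint flap between -0.1 and 0.1 rad/s and x of flap_edge in the frame of lip_edge above 0.0045 m and z of flap_edge in the frame of lip_edge below 0 m and horizontal distance between weight and parts_box below 0.045 m and height (world z) of weight below 0.02 m and distance of each of salt, funnel, jar, mug, spoon, can from where it was at the start of the episode below 0.03 m); the robot touches nothing.
It fails at once if the regulator weight is touched by the fingers (contact force between the fingers and weight above 0.3 N).
It fails at once if the regulator weight is lifted (height (world z) of weight above 0.025 m).
It fails at once if the flap is pinched or lifted: fingers on its lined inner face (contact force between the fingers and seal above 0.5 N).
It fails at once if a bystander (salt cellar, funnel, jar, mug, spoon or can) is lifted or shifted by more than 30 mm (distance of any of salt, funnel, jar, mug, spoon, can from where it was at the start of the episode above 0.03 m).
It also fails if it takes over 38 s, if anything falls off the work surface, if the arm or the gripper's body presses on something with over 40 N, if the wrist force passes 120 N, or if a joint passes its speed limit or range.

## Working session

There is one attempt and no reset: what is moved stays moved. The work goes in short steps, Python scripts to look and compute and a tool call to move; the robot and the scene stay as the last step left them, time stands still between calls to the robot, and variables do not carry over. Pictures are saved under pics/ and viewed, about 8 in all and at most 12, crops included, and the job is handed in when it is done.

Besides the shell and the picture viewer there is one more tool, called after "Emit:" by a JSON object that holds its "name" and its "arguments", one argument or row to a line. move_arm: Moves the arm, as the interface text tells. Its arguments: {"type":"object","properties":{"targets":{"type":"array","items":{"type":"object","properties":{"tx":{"type":"number"},"ty":{"type":"number"},"tz":{"type":"number"},"wx":{"type":"number"},"wy":{"type":"number"},"wz":{"type":"number"},"fingers":{"type":"number"}}}},"squeeze":{"type":"number"}},"required":["targets"]}

```bash
mkdir -p pics
cat > h.py <<'E'
import numpy as np, cv2
from workcell import robot
def save(c,n): cv2.imwrite('pics/'+n, c['frame'][:,:,::-1])
def cloud(c):
    z=c['z_map']; v,u=np.mgrid[:z.shape[0],:z.shape[1]]
    P=np.stack([(u-c['cx'])/c['fx']*z,(v-c['cy'])/c['fy']*z,z],-1)
    T=np.linalg.inv(c['view']); W=P@T[:3,:3].T+T[:3,3]; W[z<=0]=np.nan
    return W
E
python3 - <<'E'
from h import *
s=robot.read_state(); print(s)
for n in('scene','top'):
    c=robot.capture(n); save(c,n+'0.png'); np.savez('pics/'+n+'0.npz',**c); print(n,c['view'].round(3).tolist(),c['fx'])
E
```

```text
{'t': 0.0, 'qpos': array([-8.79546349e+01,  9.11184759e+00,  9.15697744e+01, -7.88335326e-04,
        7.94219249e+01, -1.20383000e+01]), 'qvel': array([ 0.01024194,  0.02313868, -0.06541751,  0.12894977,  0.07047641,
       -0.01401058]), 'joint_efforts': array([ 7.06763112e-04, -3.85564721e+01, -3.22109628e+01,  7.00963126e-02,
        3.77817079e-02, -1.61045705e-04]), 'ee_pos': array([ 0.13987519, -0.55726561,  0.3017476 ]), 'ee_rot': array([[ 9.69940826e-01,  2.43340886e-01, -7.80181433e-05],
       [ 2.43340627e-01, -9.69939214e-01,  1.80559871e-03],
       [ 3.63703133e-04, -1.77030888e-03, -9.99998367e-01]]), 'wrist_force': array([ 0.07002631,  0.41219329, -0.02856894]), 'wrist_torque': array([-0.0274034 , -0.01580201, -0.04861183]), 'gripper_width': 0.09189079495702734}
scene [[-0.311, 0.95, 0.011, 0.165], [0.557, 0.192, -0.808, -0.245], [-0.77, -0.245, -0.589, 1.452], [0.0, 0.0, 0.0, 1.0]] 379.4338716335981
top [[-0.017, -1.0, -0.014, 0.027], [-0.997, 0.018, -0.08, 0.553], [0.08, 0.012, -0.997, 1.323], [0.0, 0.0, 0.0, 1.0]] 516.5767445554442
```

View pics/scene0.png

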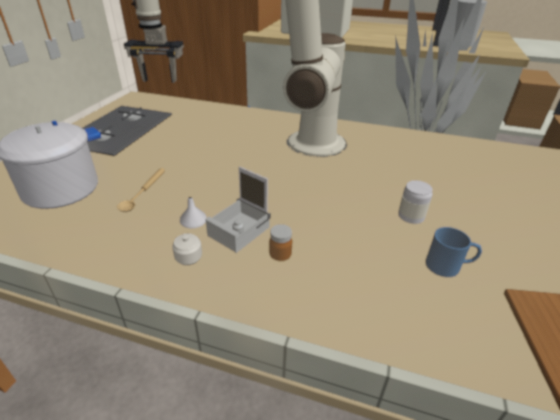

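View pics/top0.png

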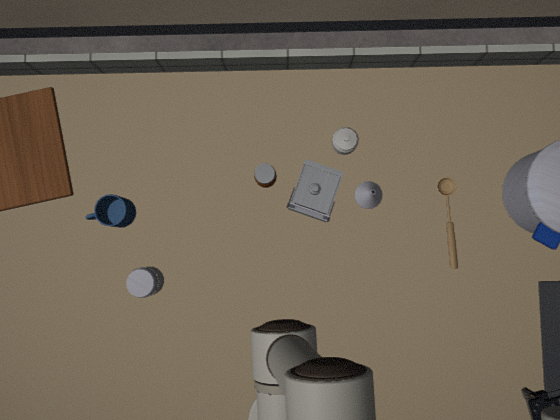

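The scene view shows the box at about (238,222) with its flap upright. In the top view the box is at (315,190), the jar at (264,175), the funnel at (368,195) and the salt at (345,140). The flap stands at the hinged end, about (309,213). Next I'll measure the box pose.

Run:
```python
from h import *
c=dict(np.load('pics/top0.npz')); W=cloud(c)
roi=np.zeros(W.shape[:2],bool); roi[155:226,283:347]=1
z=W[...,2]
m=roi&(z>0.03)&(z<0.072)
def rect(m):
    P=W[m][:,:2].astype(np.float32); r=cv2.minAreaRect(P); return r
print('rim',m.sum(),rect(m)); 
for lo,hi in((.048,.056),(.056,.066),(.07,.2)):
    q=roi&(z>lo)&(z<hi); print(lo,q.sum(),rect(q), W[q].mean(0))
for n,(u,v) in dict(jar=(264,172),salt=(345,140),funnel=(368,195)).items():
    q=np.zeros_like(roi); q[v-22:v+22,u-20:u+20]=1; q&=(z>.03)&~m; print(n,rect(q),np.nanmax(z[q]))
f=c['frame'][150:230,275:355][:,:,::-1]; cv2.imwrite('pics/crop.png',cv2.resize(f,None,fx=7,fy=7,interpolation=cv2.INTER_CUBIC))
c=dict(np.load('pics/scene0.npz')); W=cloud(c); z=W[...,2]
q=np.zeros_like(roi); q[165:215,233:275]=1; q&=(z>.07)&(z<.2); print('flap scene',q.sum(),W[q].mean(0),np.nanmax(z[q])); P=W[q]; u,s,vt=np.linalg.svd(P-P.mean(0),full_matrices=False); print(vt,s)
print([ (P[np.argsort(P[:,2])[i]]).round(3) for i in (0,-1)])
```

```text
rim 619 ((0.5919504761695862, -0.07436193525791168), (0.11322528123855591, 0.13298703730106354), 69.35775756835938)
0.048 164 ((0.5916836857795715, -0.07456524670124054), (0.11326251924037933, 0.1328771412372589), 69.08654022216797) [ 0.56798442 -0.06529079  0.05240463]
0.056 254 ((0.593513011932373, -0.07288943231105804), (0.11176867038011551, 0.1314910501241684), 70.7450180053711) [ 0.63385002 -0.09044542  0.06103604]
0.07 207 ((0.5329456329345703, -0.05284195393323898), (0.09512847661972046, 0.012885905802249908), 69.924560546875) [ 0.53305617 -0.05246409  0.14570241]
jar ((0.6322296857833862, 0.05428054928779602), (0.05366520956158638, 0.05355386435985565), 60.17679977416992) 0.08379244597574997
salt ((0.7208349108695984, -0.15354013442993164), (0.06603363901376724, 0.06556382775306702), 52.18006134033203) 0.07864868811715309
funnel ((0.5810521841049194, -0.21566341817378998), (0.041698798537254333, 0.042657822370529175), 18.193002700805664) 0.08447347334461064
flap scene 875 [ 0.53991663 -0.05163805  0.11720043] 0.16071144189187836
[[ 0.33907102  0.93950561 -0.04858041]
 [ 0.02018625 -0.05889347 -0.99806016]
 [ 0.94054418 -0.33743262  0.03893417]] [0.83187791 0.77812389 0.05275569]
[array([ 0.556, -0.018,  0.07 ]), array([ 0.537, -0.057,  0.161])]
```

View pics/crop.png

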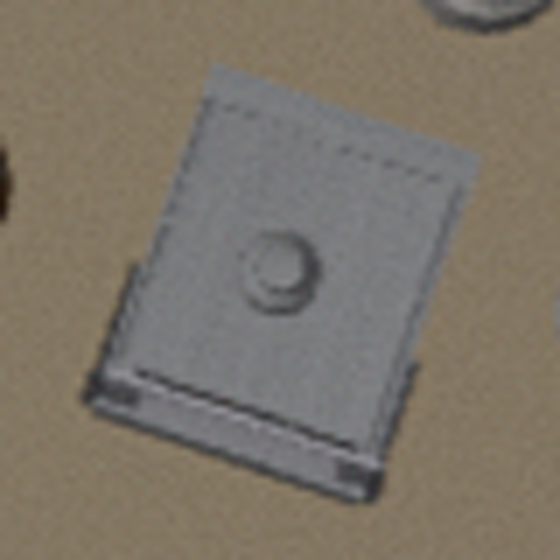

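The crop shows the lip at the top end, the weight at about (280,270) and the flap edge-on at (240,430).

Estimates:
- Box centre is about (0.592, -0.074), yaw about -20°.
- The flap is at about 1.6 rad.
- The hinge is at about (0.534, -0.053).

I'll go behind the flap with the fingers shut.

Emit:
{"name": "move_arm", "arguments": {
  "targets": [
    {"tx":0.045,"ty":-0.041,"tz":0,"wx":0,"wy":0,"wz":0.075,"fingers":0},
    {"tx":0.09,"ty":-0.082,"tz":0,"wx":0,"wy":0,"wz":0.15,"fingers":0},
    {"tx":0.135,"ty":-0.124,"tz":0,"wx":0,"wy":0,"wz":0.225,"fingers":0},
    {"tx":0.18,"ty":-0.165,"tz":0,"wx":0,"wy":0,"wz":0.3,"fingers":0},
    {"tx":0.225,"ty":-0.206,"tz":0,"wx":0,"wy":0,"wz":0.375,"fingers":0},
    {"tx":0.27,"ty":-0.247,"tz":0,"wx":0,"wy":0,"wz":0.45,"fingers":0},
    {"tx":0.315,"ty":-0.289,"tz":0,"wx":0,"wy":0,"wz":0.525,"fingers":0},
    {"tx":0.36,"ty":-0.33,"tz":0,"wx":0,"wy":0,"wz":0.595,"fingers":0}
  ],
  "squeeze": 20
}}

```text
t: 1.1
ee_pos: [0.4094, -0.1481, 0.3026]
ee_rot: [[0.939, -0.345, 0.0], [-0.345, -0.939, -0.0], [0.0, 0.0, -1.0]]
wrist_force: [0.6, -0.9, 0.2]
gripper_width: 0.0141
```

```bash
cat >> h.py <<'E'
B=np.array([.592,-.0743,0]); a=np.radians(-20); ex=np.array([np.cos(a),np.sin(a),0]); ey=np.array([-np.sin(a),np.cos(a),0])
def st():
    s=robot.read_state(); p=s['ee_pos']-B; R=s['ee_rot']; f=s['wrist_force']
    print('t %.2f tipbox mm'%s['t'],(np.array([p@ex,p@ey,p[2]])*1e3+R[:,2]@np.array([ex,ey,[0,0,1]]).T*88).round(1),'yaw %.2f'%np.degrees(np.arctan2(R[1,0],R[0,0])),'z',R[:,2].round(3),'F box',np.round([f@ex,f@ey,f[2]],2),'w',s['gripper_width'].round(4)); return s
E
python3 -c "
from h import *
s=st();print(s['ee_pos'],s['qpos'])"
```

```text
Traceback (most recent call last):
  File "h.py", line 12, in st
    print('t %.2f tipbox mm'%s['t'],(np.array([p@ex,p@ey,p[2]])*1e3+R[:,2]@np.array([ex,ey,[0,0,1]]).T*88).round(1),'yaw %.2f'%np.degrees(np.arctan2(R[1,0],R[0,0])),'z',R[:,2].round(3),'F box',np.round([f@ex,f@ey,f[2]],2),'w',s['gripper_width'].round(4)); return s
                                                                                                                                                                                                                                  ^^^^^^^^^^^^^^^^^^^^^^^^
AttributeError: 'float' object has no attribute 'round'
```

Emit:
{"name": "move_arm", "arguments": {
  "targets": [
    {"tx":0.01,"ty":-0.045,"tz":0,"fingers":0},
    {"tx":0.02,"ty":-0.09,"tz":0,"fingers":0},
    {"tx":0.032,"ty":-0.132,"tz":0,"fingers":0},
    {"tx":0.032,"ty":-0.132,"tz":0,"fingers":0},
    {"tx":0.032,"ty":-0.132,"tz":0.03,"fingers":0},
    {"tx":0.032,"ty":-0.132,"tz":0.06,"fingers":0},
    {"tx":0.032,"ty":-0.132,"tz":0.09,"fingers":0},
    {"tx":0.032,"ty":-0.132,"tz":0.09,"fingers":0}
  ]
}}

```text
$.targets[0]: bad value
```

```bash
sed -i "s/s\['gripper_width'\].round(4)/round(s['gripper_width'],4)/" h.py
python3 - <<'E'
from h import *
s=st();print(s['qpos'].round(1))
a=robot.capture('wrist')['frame'];c=robot.capture('scene');b=c['frame'][120:270,170:330]
import cv2
b=cv2.resize(b,(448,420),interpolation=cv2.INTER_CUBIC)
cv2.imwrite('pics/p1.png',cv2.resize(np.hstack([a,b]),(800,333))[:,:,::-1])
E
```

```text
t 1.10 tipbox mm [-146.4 -131.8  214.6] yaw -20.15 z [ 0. -0. -1.] F box [ 0.87 -0.67  0.22] w 0.0141
[-35.9 -12.6 112.7  -0.   79.9  74.3]
```

View pics/p1.png

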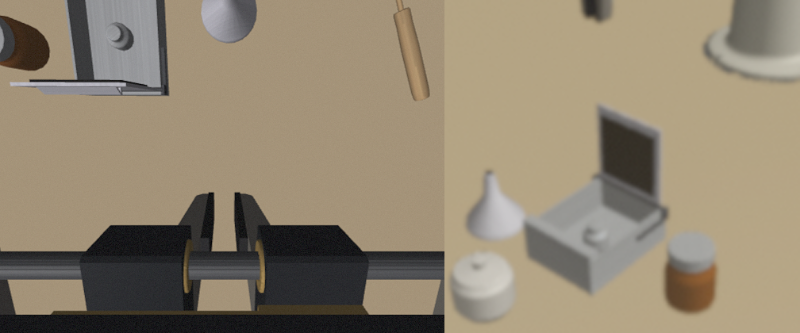

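The move was refused because every row needs all its keys. The picture shows the gripper still off to the side, with the flap upright at about (95,85) in the left half, its edge parallel to the jaws. I'll send the move again with all keys filled in.

Emit:
{"name": "move_arm", "arguments": {
  "targets": [
    {"tx":0.01,"ty":-0.045,"tz":0,"wx":0,"wy":0,"wz":0,"fingers":0},
    {"tx":0.02,"ty":-0.09,"tz":0,"wx":0,"wy":0,"wz":0,"fingers":0},
    {"tx":0.032,"ty":-0.132,"tz":0,"wx":0,"wy":0,"wz":0,"fingers":0},
    {"tx":0.032,"ty":-0.132,"tz":0,"wx":0,"wy":0,"wz":0,"fingers":0},
    {"tx":0.032,"ty":-0.132,"tz":0.03,"wx":0,"wy":0,"wz":0,"fingers":0},
    {"tx":0.032,"ty":-0.132,"tz":0.06,"wx":0,"wy":0,"wz":0,"fingers":0},
    {"tx":0.032,"ty":-0.132,"tz":0.09,"wx":0,"wy":0,"wz":0,"fingers":0},
    {"tx":0.032,"ty":-0.132,"tz":0.09,"wx":0,"wy":0,"wz":0,"fingers":0}
  ]
}}

```text
t: 2.2
ee_pos: [0.4819, -0.0376, 0.2103]
ee_rot: [[0.939, -0.343, -0.006], [-0.343, -0.939, 0.002], [-0.006, 0.001, -1.0]]
wrist_force: [-0.5, -1.2, -1.2]
gripper_width: 0.0005
```

Run:
```python
from h import *
s=st();print(s['qpos'].round(1))
a=robot.capture('wrist');save(a,'w1.png'); np.savez('pics/w1.npz',**a)
W=cloud(a); z=W[...,2]; p=W-B; X=p@ex; Y=p@ey
m=(abs(X)<.09)&(abs(Y)<.07)
for lo,hi in((.049,.055),(.058,.064),(.09,.17)):
    q=m&(z>lo)&(z<hi)
    if hi<.07: q&=X>0
    if q.sum()>20:
        print(lo,q.sum(),'X',np.percentile(X[q],[1,50,99]).round(4),'Y',np.percentile(Y[q],[1,50,99]).round(4), 'z',np.percentile(z[q],[1,99]), 'slope X on Y',np.polyfit(Y[q],X[q],1).round(4))
```

```text
t 2.20 tipbox mm [-116.6   -3.3  122.3] yaw -20.08 z [-0.006  0.002 -1.   ] F box [-0.02 -1.26 -1.18] w 0.0005
[-18.8   1.  111.1  -0.   68.3  91.3]
0.049 620 X [0.0003 0.018  0.0345] Y [-0.0553 -0.0033  0.0487] z [0.04913891 0.05335387] slope X on Y [-0.0008  0.0177]
0.09 6128 X [-0.0685 -0.0595 -0.0557] Y [-0.0489 -0.003   0.0437] z [0.09426258 0.15928576] slope X on Y [ 0.0059 -0.0601]
```

View pics/w1.png

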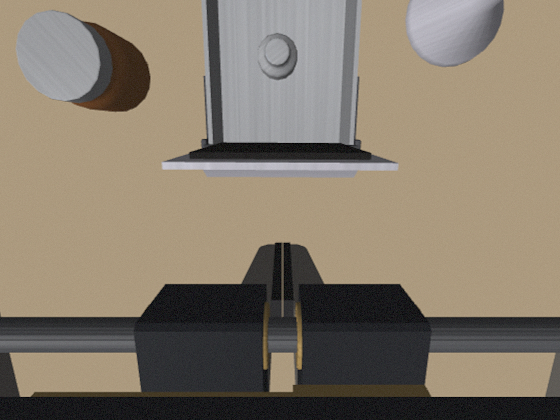

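The gripper is centred behind the flap (box y about -3 mm for both). The flap's top edge is the line at row 165, and the fingertips are at about (283,245). Now I'll start the fold along the arc.

Emit:
{"name": "move_arm", "arguments": {
  "targets": [
    {"tx":0.02,"ty":0,"tz":0,"wx":0,"wy":0,"wz":0,"fingers":0},
    {"tx":0.034,"ty":0,"tz":0,"wx":0,"wy":0,"wz":0,"fingers":0},
    {"tx":0.044,"ty":0,"tz":0.001,"wx":0,"wy":0,"wz":0,"fingers":0},
    {"tx":0.053,"ty":0,"tz":0.002,"wx":0,"wy":0,"wz":0,"fingers":0},
    {"tx":0.062,"ty":0,"tz":0.003,"wx":0,"wy":0,"wz":0,"fingers":0},
    {"tx":0.07,"ty":0,"tz":0.006,"wx":0,"wy":0,"wz":0,"fingers":0},
    {"tx":0.078,"ty":0,"tz":0.009,"wx":0,"wy":0,"wz":0,"fingers":0},
    {"tx":0.078,"ty":0,"tz":0.009,"wx":0,"wy":0,"wz":0,"fingers":0}
  ]
}}

```text
t: 3.25
ee_pos: [0.5576, -0.0637, 0.2032]
ee_rot: [[0.94, -0.342, -0.0], [-0.342, -0.94, 0.0], [-0.0, -0.0, -1.0]]
wrist_force: [0.2, 0.7, 0.5]
gripper_width: 0.0004
```

```bash
cat >> h.py <<'E'
def flapfit():
    # flap line in the box x-z plane from the wrist and top clouds (points on the flap beside the fingers)
    for n in('top','wrist','scene'):
        W=cloud(robot.capture(n)); z=W[...,2]; p=W-B; X=p@ex; Y=p@ey+.003
        q=(abs(Y)>.024)&(abs(Y)<.046)&(X>-.075)&(X<.06)&(z>.068)&(z<.17)
        if q.sum()>30:
            P=np.c_[X[q],z[q]]; d=P-P.mean(0); v=np.linalg.svd(d,full_matrices=False)[2][0]; v*=np.sign(v[1]); t=np.arctan2(v[1],v[0])
            print(n,q.sum(),'angle %.3f'%t,'x at z=.0535: %.4f'%(P[:,0].mean()+(.0535-P[:,1].mean())/np.tan(t)),'mean',P.mean(0).round(4),'rms',np.std(d@[-v[1],v[0]]).round(4))
        else: print(n,q.sum())
E
python3 -c "
from h import *
st();flapfit()"
```

```text
t 3.25 tipbox mm [-36.   -1.8 115.2] yaw -20.01 z [-0.  0. -1.] F box [-0.01  0.75  0.53] w 0.0004
top 13
wrist 2874 angle 1.037 x at z=.0535: -0.0624 mean [-0.0197  0.1258] rms 0.002
scene 167 angle 1.080 x at z=.0535: -0.0528 mean [-0.0212  0.1126] rms 0.0013
```

Emit:
{"name": "move_arm", "arguments": {
  "targets": [
    {"tx":0.006,"ty":0.001,"tz":0.006,"wx":0,"wy":0,"wz":0,"fingers":0},
    {"tx":0.012,"ty":0.001,"tz":0.012,"wx":0,"wy":0,"wz":0,"fingers":0},
    {"tx":0.018,"ty":0.001,"tz":0.019,"wx":0,"wy":0,"wz":0,"fingers":0},
    {"tx":0.023,"ty":0.001,"tz":0.026,"wx":0,"wy":0,"wz":0,"fingers":0},
    {"tx":0.027,"ty":0.001,"tz":0.034,"wx":0,"wy":0,"wz":0,"fingers":0},
    {"tx":0.03,"ty":0.001,"tz":0.042,"wx":0,"wy":0,"wz":0,"fingers":0},
    {"tx":0.032,"ty":0.001,"tz":0.05,"wx":0,"wy":0,"wz":0,"fingers":0},
    {"tx":0.032,"ty":0.001,"tz":0.05,"wx":0,"wy":0,"wz":0,"fingers":0}
  ]
}}

```text
t: 4.4
ee_pos: [0.5865, -0.0753, 0.1526]
ee_rot: [[0.94, -0.342, -0.002], [-0.342, -0.94, 0.001], [-0.002, -0.0, -1.0]]
wrist_force: [0.3, 0.1, 0.9]
gripper_width: 0.0002
```

Run:
```python
from h import *
st()
a=robot.capture('wrist'); save(a,'w2.png'); W=cloud(a); z=W[...,2]; p=W-B; X=p@ex; Y=p@ey+.003
q=(abs(Y)>.024)&(abs(Y)<.046)&(X>-.07)&(X<.08)&(z>.04)&(z<.09)
for x in np.arange(-.06,.08,.01):
    k=q&(abs(X-x)<.004)
    if k.sum(): print(round(x,2),k.sum(),np.percentile(z[k],[5,50,95]).round(4))
```

```text
t 4.40 tipbox mm [-5.  -2.9 64.6] yaw -20.01 z [-0.002  0.001 -1.   ] F box [0.29 0.18 0.88] w 0.0002
-0.02 678 [0.0596 0.0605 0.0615]
-0.01 936 [0.0608 0.0619 0.0629]
0.0 1003 [0.0622 0.0633 0.0644]
0.01 1088 [0.0636 0.0648 0.0658]
0.02 1015 [0.0652 0.067  0.0731]
0.03 1286 [0.0668 0.0684 0.071 ]
0.04 1336 [0.068  0.069  0.0703]
0.05 293 [0.0591 0.0601 0.0611]
0.06 1304 [0.0591 0.0601 0.0612]
0.07 34 [0.0593 0.0603 0.0613]
```

View pics/w2.png

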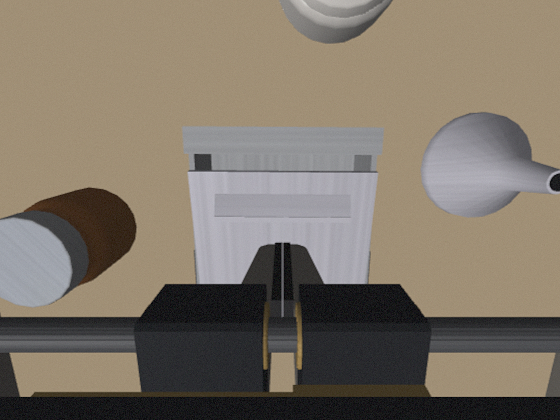

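The flap is nearly shut, at about 0.14 rad. Its free edge (row 172) is short of the lip (row 153) and clear of it, and the ridge is at row 218, just ahead of the fingertips at row 243. Next, press it flat.

Emit:
{"name": "move_arm", "arguments": {
  "targets": [
    {"tx":0.001,"ty":0,"tz":0.003,"wx":0,"wy":0,"wz":0,"fingers":0},
    {"tx":0.001,"ty":0,"tz":0.006,"wx":0,"wy":0,"wz":0,"fingers":0},
    {"tx":0.001,"ty":0,"tz":0.009,"wx":0,"wy":0,"wz":0,"fingers":0},
    {"tx":0.001,"ty":0,"tz":0.0105,"wx":0,"wy":0,"wz":0,"fingers":0},
    {"tx":0.001,"ty":0,"tz":0.0105,"wx":0,"wy":0,"wz":0,"fingers":0},
    {"tx":0.001,"ty":0,"tz":0.0105,"wx":0,"wy":0,"wz":0,"fingers":0},
    {"tx":0.001,"ty":0,"tz":0.0105,"wx":0,"wy":0,"wz":0,"fingers":0},
    {"tx":0.001,"ty":0,"tz":0.0105,"wx":0,"wy":0,"wz":0,"fingers":0}
  ]
}}

```text
t: 5.45
ee_pos: [0.5878, -0.0758, 0.1433]
ee_rot: [[0.94, -0.342, -0.0], [-0.342, -0.94, 0.0], [-0.001, -0.0, -1.0]]
wrist_force: [-3.0, 1.5, 5.7]
gripper_width: 0.0004
```

```bash
cat >> h.py <<'E'
def prof(n):
    a=robot.capture('wrist'); save(a,n); W=cloud(a); z=W[...,2]; p=W-B; X=p@ex; Y=p@ey+.003
    q=(abs(Y)>.024)&(abs(Y)<.033)&(X>-.07)&(X<.08)&(z>.04)&(z<.09)
    for x in np.arange(-.02,.065,.005):
        k=q&(abs(X-x)<.0025)
        if k.sum(): print(round(x,3),k.sum(),np.percentile(z[k],[5,50,95]).round(4),end='; ')
E
python3 -c "
from h import *
st();prof('w3.png')"
```

```text
t 5.45 tipbox mm [-3.5 -2.8 55.3] yaw -20.00 z [-0.  0. -1.] F box [-3.36  0.32  5.72] w 0.0004
-0.02 54 [0.0536 0.0544 0.0555]; -0.015 259 [0.0536 0.0546 0.0556]; -0.01 259 [0.0537 0.0546 0.0556]; -0.005 269 [0.0538 0.0546 0.0558]; 0.0 275 [0.0536 0.0546 0.0556]; 0.005 273 [0.0537 0.0546 0.0557]; 0.01 286 [0.0536 0.0547 0.0557]; 0.015 287 [0.0537 0.0547 0.0558]; 0.02 210 [0.0542 0.0601 0.0616]; 0.025 348 [0.0583 0.0601 0.0615]; 0.03 368 [0.0555 0.0573 0.0592]; 0.035 323 [0.0537 0.0548 0.0559]; 0.04 325 [0.0536 0.0546 0.0556]; 0.045 215 [0.0528 0.0544 0.0556]; 0.05 16 [0.0589 0.0594 0.0601]; 0.055 384 [0.059  0.0602 0.0611]; 0.06 367 [0.0591 0.0602 0.0612];
```

Flat: outer face at about 54.6 mm, with 5.7 N of press. Now push forward against the ridge, whose foot is at about x = 19 mm.

Emit:
{"name": "move_arm", "arguments": {
  "targets": [
    {"tx":0.005,"ty":0,"tz":0,"wx":0,"wy":0,"wz":0,"fingers":0},
    {"tx":0.01,"ty":0,"tz":0,"wx":0,"wy":0,"wz":0,"fingers":0},
    {"tx":0.013,"ty":0,"tz":0,"wx":0,"wy":0,"wz":0,"fingers":0},
    {"tx":0.016,"ty":0,"tz":0,"wx":0,"wy":0,"wz":0,"fingers":0},
    {"tx":0.019,"ty":0,"tz":0,"wx":0,"wy":0,"wz":0,"fingers":0},
    {"tx":0.022,"ty":0,"tz":0,"wx":0,"wy":0,"wz":0,"fingers":0},
    {"tx":0.025,"ty":0,"tz":0,"wx":0,"wy":0,"wz":0,"fingers":0},
    {"tx":0.025,"ty":0,"tz":0,"wx":0,"wy":0,"wz":0,"fingers":0}
  ]
}}

```text
t: 6.5
ee_pos: [0.6111, -0.0843, 0.1431]
ee_rot: [[0.94, -0.342, -0.002], [-0.342, -0.94, 0.0], [-0.002, 0.0, -1.0]]
wrist_force: [-5.3, 2.0, 5.1]
gripper_width: 0.0002
```

```bash
python3 -c "
from h import *
st();prof('w4.png')"
```

```text
t 6.50 tipbox mm [21.3 -2.9 55.1] yaw -20.01 z [-0.002  0.    -1.   ] F box [-5.65  0.05  5.12] w 0.0002
0.005 65 [0.0533 0.0543 0.0553]; 0.01 263 [0.0536 0.0545 0.0554]; 0.015 253 [0.0537 0.0546 0.0556]; 0.02 276 [0.0536 0.0546 0.0555]; 0.025 269 [0.0536 0.0546 0.0555]; 0.03 158 [0.0543 0.0601 0.0614]; 0.035 338 [0.0586 0.0601 0.0614]; 0.04 350 [0.0554 0.0575 0.0592]; 0.045 329 [0.0536 0.0548 0.0564]; 0.05 224 [0.0537 0.0546 0.0595]; 0.055 327 [0.0591 0.0601 0.061 ]; 0.06 341 [0.0592 0.0601 0.0612];
```

The ridge has moved on by about 10 mm and the flap is still flat under the lip. I'll keep going to the forward stop.

Emit:
{"name": "move_arm", "arguments": {
  "targets": [
    {"tx":0.003,"ty":0,"tz":0,"wx":0,"wy":0,"wz":0,"fingers":0},
    {"tx":0.005,"ty":0,"tz":0,"wx":0,"wy":0,"wz":0,"fingers":0},
    {"tx":0.007,"ty":0,"tz":0,"wx":0,"wy":0,"wz":0,"fingers":0},
    {"tx":0.008,"ty":0,"tz":0,"wx":0,"wy":0,"wz":0,"fingers":0},
    {"tx":0.009,"ty":0,"tz":0,"wx":0,"wy":0,"wz":0,"fingers":0},
    {"tx":0.01,"ty":0,"tz":0,"wx":0,"wy":0,"wz":0,"fingers":0},
    {"tx":0.01,"ty":0,"tz":0,"wx":0,"wy":0,"wz":0,"fingers":0},
    {"tx":0.01,"ty":0,"tz":0,"wx":0,"wy":0,"wz":0,"fingers":0}
  ]
}}

```text
t: 7.55
ee_pos: [0.6181, -0.0868, 0.1426]
ee_rot: [[0.94, -0.342, -0.009], [-0.342, -0.94, 0.003], [-0.009, 0.001, -1.0]]
wrist_force: [-14.4, 4.6, 12.4]
gripper_width: 0.0005
```

```bash
python3 -c "
from h import *
st();prof('w5.png')"
```

```text
t 7.55 tipbox mm [28.  -2.9 54.6] yaw -19.98 z [-0.009  0.003 -1.   ] F box [-15.15  -0.58  12.41] w 0.0005
0.015 232 [0.0535 0.0545 0.0554]; 0.02 253 [0.0535 0.0544 0.0553]; 0.025 268 [0.0534 0.0545 0.0553]; 0.03 271 [0.0533 0.0545 0.0555]; 0.035 153 [0.0533 0.0545 0.0599]; 0.04 317 [0.059  0.0603 0.0614]; 0.045 356 [0.0565 0.0582 0.0599]; 0.05 244 [0.0544 0.0559 0.0601]; 0.055 317 [0.0592 0.0601 0.0611]; 0.06 333 [0.0593 0.0602 0.0611];
```

Emit:
{"name": "move_arm", "arguments": {
  "targets": [
    {"tx":0.002,"ty":0,"tz":-0.001,"wx":0,"wy":0,"wz":0,"fingers":0},
    {"tx":0.004,"ty":0,"tz":-0.001,"wx":0,"wy":0,"wz":0,"fingers":0},
    {"tx":0.004,"ty":0,"tz":-0.001,"wx":0,"wy":0,"wz":0,"fingers":0},
    {"tx":0.004,"ty":0,"tz":-0.001,"wx":0,"wy":0,"wz":0,"fingers":0},
    {"tx":0.004,"ty":0,"tz":-0.001,"wx":0,"wy":0,"wz":0,"fingers":0},
    {"tx":0.004,"ty":0,"tz":-0.001,"wx":0,"wy":0,"wz":0,"fingers":0},
    {"tx":0.004,"ty":0,"tz":-0.001,"wx":0,"wy":0,"wz":0,"fingers":0},
    {"tx":0.004,"ty":0,"tz":-0.001,"wx":0,"wy":0,"wz":0,"fingers":0}
  ]
}}

```text
t: 8.6
ee_pos: [0.6192, -0.0871, 0.1423]
ee_rot: [[0.94, -0.341, -0.017], [-0.341, -0.94, 0.005], [-0.018, 0.001, -1.0]]
wrist_force: [-23.6, 7.1, 16.5]
gripper_width: 0.0002
```

```bash
python3 -c "
from h import *
st();prof('w6.png')"
```

```text
t 8.60 tipbox mm [28.3 -2.8 54.3] yaw -19.95 z [-0.017  0.005 -1.   ] F box [-24.58  -1.4   16.5 ] w 0.0002
0.015 205 [0.0535 0.0542 0.0553]; 0.02 262 [0.0535 0.0544 0.0554]; 0.025 270 [0.0534 0.0544 0.0553]; 0.03 265 [0.0533 0.0543 0.0553]; 0.035 153 [0.0535 0.0544 0.0602]; 0.04 309 [0.0589 0.0603 0.0613]; 0.045 367 [0.0563 0.0581 0.0598]; 0.05 234 [0.0543 0.0556 0.0599]; 0.055 313 [0.0593 0.0601 0.0611]; 0.06 332 [0.0591 0.0602 0.061 ];
```

View pics/w6.png

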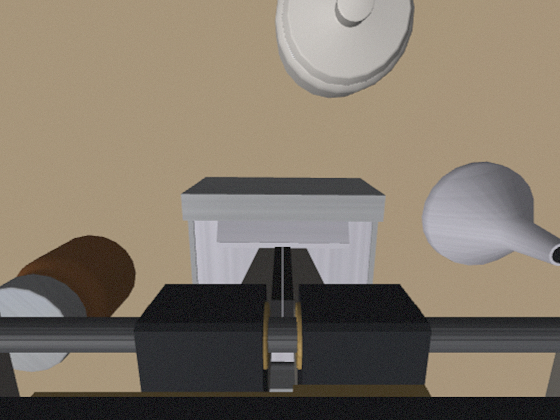

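The force rose to 25 N with no further motion, so the flap is at its forward stop. The free edge is hidden beneath the lip (rows 195–218), and the ridge sits close to the lip at rows 220–240. I'll unload, then lift away.

Emit:
{"name": "move_arm", "arguments": {
  "targets": [
    {"tx":-0.003,"ty":0,"tz":-0.001,"wx":0,"wy":0,"wz":0,"fingers":0},
    {"tx":-0.006,"ty":0,"tz":-0.002,"wx":0,"wy":0,"wz":0,"fingers":0},
    {"tx":-0.008,"ty":0,"tz":-0.006,"wx":0,"wy":0,"wz":0,"fingers":0},
    {"tx":-0.008,"ty":0,"tz":-0.015,"wx":0,"wy":0,"wz":0,"fingers":0},
    {"tx":-0.01,"ty":0,"tz":-0.04,"wx":0,"wy":0,"wz":0,"fingers":0},
    {"tx":-0.03,"ty":0,"tz":-0.08,"wx":0,"wy":0,"wz":0,"fingers":0},
    {"tx":-0.06,"ty":0,"tz":-0.11,"wx":0,"wy":0,"wz":0,"fingers":0},
    {"tx":-0.09,"ty":0,"tz":-0.13,"wx":0,"wy":0,"wz":0,"fingers":0}
  ]
}}

```text
t: 9.65
ee_pos: [0.5406, -0.0587, 0.2774]
ee_rot: [[0.94, -0.342, 0.005], [-0.342, -0.94, -0.002], [0.006, -0.0, -1.0]]
wrist_force: [-0.2, -0.4, 0.9]
gripper_width: 0.0006
```

Run:
```python
from h import *
st();prof('w7.png')
c0=dict(np.load('pics/top0.npz'))['frame']; c=robot.capture('top'); save(c,'top1.png')
d=cv2.absdiff(c0,c['frame']).max(2)>40; d[230:]=0
n,_,s,ce=cv2.connectedComponentsWithStats(d.astype(np.uint8)); print([(s[i].tolist()) for i in range(1,n) if s[i][4]>8])
```

```text
t 9.65 tipbox mm [-53.1  -2.9 189.4] yaw -20.02 z [ 0.005 -0.002 -1.   ] F box [-0.09 -0.45  0.88] w 0.0006
-0.02 118 [0.0541 0.0553 0.0563]; -0.015 95 [0.054  0.0554 0.0564]; -0.01 113 [0.0544 0.0555 0.0565]; -0.005 98 [0.0545 0.0555 0.0568]; 0.0 117 [0.0544 0.0558 0.0568]; 0.005 99 [0.0548 0.0558 0.0573]; 0.01 120 [0.0548 0.0561 0.0572]; 0.015 120 [0.0549 0.0561 0.0572]; 0.02 103 [0.0551 0.0563 0.0574]; 0.025 123 [0.0554 0.0564 0.0575]; 0.03 124 [0.0552 0.0564 0.0574]; 0.035 143 [0.0556 0.0567 0.0629]; 0.04 132 [0.0615 0.0626 0.064 ]; 0.045 110 [0.0587 0.0606 0.0621]; 0.05 140 [0.056  0.0579 0.0608]; 0.055 129 [0.059  0.0601 0.0614]; 0.06 125 [0.0589 0.06   0.0613]; [[290, 156, 14, 48, 109], [266, 163, 27, 67, 611], [306, 162, 45, 25, 155], [330, 174, 33, 56, 474], [310, 184, 11, 11, 42], [330, 202, 5, 12, 20], [294, 208, 15, 9, 45], [309, 213, 18, 8, 47]]
```

View pics/w7.png

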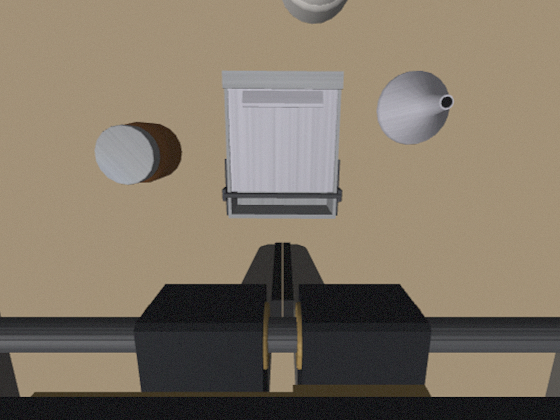

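The picture shows the flap shut with its edge under the lip (row 80) and the ridge at row 98. The slope from the depth map is about 0.024 rad, and nothing around the box was disturbed. I'll hand in.

```bash
python3 -c "
from h import *
prof('w8.png');print(robot.job_done())"
```

```text
-0.02 99 [0.054  0.0552 0.0562]; -0.015 96 [0.0541 0.0554 0.0566]; -0.01 119 [0.0544 0.0554 0.0567]; -0.005 100 [0.0547 0.0557 0.0565]; 0.0 120 [0.0546 0.0555 0.0568]; 0.005 99 [0.0547 0.0559 0.0571]; 0.01 115 [0.0549 0.056  0.0572]; 0.015 119 [0.0548 0.0561 0.0574]; 0.02 108 [0.0553 0.0562 0.0575]; 0.025 110 [0.0554 0.0563 0.0574]; 0.03 120 [0.0554 0.0565 0.0577]; 0.035 136 [0.0554 0.0568 0.0628]; 0.04 119 [0.0614 0.0626 0.064 ]; 0.045 102 [0.059  0.0604 0.0618]; 0.05 145 [0.0562 0.058  0.0604]; 0.055 120 [0.0588 0.0601 0.0613]; 0.06 123 [0.0592 0.0603 0.0617]; the job is handed in; nothing more can be done
None
```

The box is shut, and I handed the job in at about 9.7 s. With closed fingertips I folded the flap down from behind, pressed it flat and pushed its ridge forward. At the forward stop the force rose to about 25 N with no further motion; then I unloaded and lifted clear.

- **Flap:** after release the depth profile shows it resting at about 0.024 rad against the lip, the same in two readings. The ridge foot is about 15 mm short of the lip edge, which matches a runner position near 19 mm and about 10 mm of tuck. I inferred those two figures from the ridge position and did not measure them directly.
- **Robot:** it stands clear of everything, with the fingertips at about 0.19 m height.
- **Bystanders:** the jar, funnel and salt cellar look undisturbed in the last close view. I did not measure bystander positions afterwards: the final overhead comparison showed changes only around the box, where the arm covers the view, so it could not check those three.
- **Weight:** it can't be seen under the shut flap. The fingers never went below the flap's outer face.
- **Refused move:** one move call was refused because its rows lacked the turn values. Nothing moved, and I sent it again complete.

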